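Edge the card case out of its cradle and lay it on the notebook

TASK

The leather card case lies sunk between the rails of its wooden cradle, where its sides cannot be gripped. Push it along the channel from the landing end until about a third of it sticks out over the cradle's other end, then pinch the part that sticks out, lift the case off and lay it flat in the middle of the notebook's cover. Do not let it drop to the desk.

Things in the scene. Friction and masses are not known exactly. Their poses are not given: they have to be found in the camera images.
- card_case_centre (a point): Flat reddish-brown leather card case with a strap: a loose box 64 mm wide (x axis), 92 mm long (y axis), 22 mm thick, about 80 g. The point is its centre, 11 mm above its underside. At the start it lies between the cradle's rails, long axis along the channel, top flush with the rails, its end 4 to 12 mm inside the lip. It tips off the lip if half its length sticks out.
- cradle_lip (a point): Middle of the lip over which the case is pushed out, on the floor of the cradle's channel, 30 mm above the desk. x points along the channel from the lip into the cradle, y across, z up. The channel is straight, level and open at both ends; its two rails run from x = 0 to 105 mm, stand 22 mm above the floor, are 14 mm thick and 68 mm apart.
- cradle: Brown wooden cradle, fixed to the desk: a plinth 165 x 100 mm, 30 mm high, with two rails on it. Same axes as the lip; its origin lies on the desk, 80 mm from the lip along x. From 105 to 165 mm past the lip there are no rails, only a bare flat landing level with the channel floor, where a closed gripper can come down behind the case and push it through the channel.
- notebook_top (a point): Closed notebook with a mottled dark cover, lying flat and loose on the desk; the cover measures 137 mm (its x axis) by 206 mm (its y axis). The point is the middle of its upper cover, 24 mm above the desk.
Mind the look-alikes: they are no part of the job. Leave any green or turquoise look-alike of the part that bears card_case_centre alone.

How it is judged:
By the outcome, as a careful person would: the job done as asked, in the order asked, and still so for the second after the job is handed in, with the robot touching nothing.
It also fails if it takes over 51 s, if anything falls off the work surface, if the arm or the gripper's body presses on something with over 40 N, if the wrist force passes 120 N, or if a joint passes its speed limit or range.

ROBOT

A 6-joint arm with a two-finger parallel gripper is mounted at the origin on the work surface; the furniture and walls round the work are solid. World frame = base frame: x ahead of the robot, y to its left, z up, the work surface at z = 0. Lengths are in m, angles in rad, forces in N, time in s.
With the tool pointing down it reaches from about 0.3 to 0.775 m from the base axis. Payload 14.6 kg.
Tool frame: the origin (TCP) lies on the centre line of the jaws, within the pads' length; the fingertips stand 11 mm ahead of it and the grasp point (between the pads) lies 8 mm behind it (bot.tips_ahead is the z of the fingertips in the tool frame, in m); z points along the fingers, y is the line along which they close (so a half turn about z gives the same grasp; the last joint's range is limited). The gripper opens to 94 mm and grips with 3 to 60 N. Pads are 16 mm wide; open, the fingers measure 119 mm over their backs; the gripper's body (75 mm by 177 mm) begins 78 mm behind the grasp point.
Start: joints at [1.118, 0.3, 1.521, -0, 1.321, -0.067], TCP at [0.207, 0.51, 0.216] pointing down, gripper open.
Joint ranges: [-3.03, 3.03], [-0.79, 2.21], [0.23, 2.52], [-1.04, 4.18], [0, 3.07], [-2.55, 2.55]. Speed limits (rad/s): [2.22, 2.22, 2.57, 3.14, 3.14, 3.14].

INTERFACE

Orientations are given as a unit quaternion [x, y, z, w].
In Python, from bench import bot, optics gives the robot as it stands.
- The arm moves only by the tool drive_tool, never from a script. Its arguments are lists of equal length, an entry for each row: "angular": the turn, a rotation vector about the tool's x, y, z in rad, a list of three; "offset": the shift along the tool's x, y, z in m, a list of three; "claw": the gripper command: -1 is fully open, 1 is shut, values between are in proportion. In form: {"angular": [[wx, wy, wz], ...], "offset": [[tx, ty, tz], ...], "claw": [claw, ...]}. A call has 1 to 8 rows; each row shifts and turns the commanded pose from where the row before left it, along the tool's axes as they then stand; what a row does not reach is not made up. A row lasts 1/8 s, in which the tool goes at most 62.5 mm and 10.7 degrees, less where a joint would pass 70% of its speed; a pose out of reach is approached as far as the arm can. A call with a gripper value outside its range is refused whole. The fingers move at their own pace and stop on an object; the grip force is fixed at half the most. Time passes only in rows, so rows that do not move let the fingers close. It gives the time, the measured TCP pose, the force, the opening and the grip force at its end, in the units of the state.
- bot.observe(): the state, without advancing time (a new reading comes with each control period).
- optics.camera(name): name is "scene" or "top"; returns (picture, depth): 420x560x3 uint8, red, green, blue; 420x560 float32, m along the optical axis (not along the pixel's ray), 0 where there is no reading.
- optics.calibration(name): a dict with "camera_matrix" (3x3 intrinsics, pixels), "k1" (the pictures are not rectified: a ray, as slopes to the right and down, at radius r is drawn at 1 + k1 r^2 times it, then the intrinsics apply), "rvec" (rotation vector, rad) and "tvec" (3), from world to camera coordinates, as OpenCV has them. Camera axes: x right, y down, z forward; pixel columns grow to the right and rows downward; lengths in m; the calibration is good to about 2 mm. A picture is of the moment at which its call begins. calibration takes no time and is no camera call.
- bot.finish_job(): hands the job in; it is judged then, once.
The state is a dict: "time_s": time; "joints": joint angles; "joint_vel": joint speeds; "tau": joint torques, N m; "position": TCP position; "eef_rot": TCP orientation; "force": force on the tool from outside, world axes, zero at the start; "moment": the same for the moment, N m; "gripper_width": finger opening in m; "grip_force": force on a finger pad.
Only numpy, scipy, OpenCV 4.12 (cv2) and the standard library are available. Lean on these libraries where they do the work, as an engineer would, in place of code of your own. Each camera call takes 0.05 s, during which the arm holds its last target. There are 200 camera calls.

## Working session

There is one attempt and no reset: what is moved stays moved. The work goes in short steps, Python scripts to look and compute and a tool call to move; the robot and the scene stay as the last step left them, time stands still between calls to the robot, and variables do not carry over. Pictures are saved under pics/ and viewed, at most 10 in all, crops included, and the job is handed in when it is done.

Besides the shell and the picture viewer there is one more tool, called after "Call:" as name(argument=value, ...) on one line, values as JSON. drive_tool: Moves the arm, as the interface text tells. Its arguments: {"type":"object","properties":{"angular":{"type":"array","items":{"type":"array","items":{"type":"number"}}},"offset":{"type":"array","items":{"type":"array","items":{"type":"number"}}},"claw":{"type":"array","items":{"type":"number"}}},"required":["angular","offset","claw"]}

```bash
mkdir -p pics
cat > h.py <<'E'
import numpy as np, cv2
from bench import bot, optics
def cal(n):
    c=optics.calibration(n); R=cv2.Rodrigues(np.array(c["rvec"],float))[0]
    return np.array(c["camera_matrix"],float),float(c["k1"]),R,np.array(c["tvec"],float).ravel()
def rays(n,px):
    K,k1,R,t=cal(n); px=np.array(px,float).reshape(-1,1,2)
    u=cv2.undistortPoints(px,K,np.array([k1,0,0,0,0.])).reshape(-1,2)
    return -R.T@t, np.c_[u,np.ones(len(u))]@R
def onplane(n,px,z):
    o,d=rays(n,px); return o+d*((z-o[2])/d[:,2])[:,None]
def cloud(n,depth):
    h,w=depth.shape; v,u=np.mgrid[:h,:w]
    o,d=rays(n,np.c_[u.ravel(),v.ravel()])
    return (o+d*depth.ravel()[:,None]).reshape(h,w,3)
def snap(n,name):
    im,d=optics.camera(n); cv2.imwrite(f"pics/{name}.png",im[:,:,::-1]); np.savez(f"pics/{name}.npz",im=im,d=d); return im,d
E
python3 - <<'E'
from h import *
for n in("top","scene"):
    snap(n,n+"0"); K,k1,R,t=cal(n); print(n,K.round(1).tolist(),k1,(-R.T@t).round(3),R.round(2).tolist())
s=bot.observe(); print(s)
E
```

```text
top [[415.8, 0.0, 288.4], [0.0, 415.8, 207.0], [0.0, 0.0, 1.0]] -0.08345033488239514 [0.438 0.045 0.91 ] [[-0.01, -1.0, -0.02], [-0.99, 0.01, -0.16], [0.16, 0.02, -0.99]]
scene [[544.2, 0.0, 285.9], [0.0, 544.2, 207.6], [0.0, 0.0, 1.0]] -0.0801721251047171 [-0.068 -0.584  0.739] [[0.69, -0.73, -0.02], [-0.44, -0.4, -0.81], [0.58, 0.56, -0.59]]
{'time_s': 0.1, 'joints': array([ 1.11836798e+00,  3.00417951e-01,  1.52149994e+00, -5.02293666e-06,
        1.32070306e+00, -6.66052696e-02]), 'joint_vel': array([-0.0005323 , -0.00119868, -0.00341601, -0.0009601 , -0.00114372,
        0.00078886]), 'tau': array([ 2.42863942e-03, -5.32637036e+01, -3.53289127e+01,  7.10079493e-02,
        2.34062446e-02, -4.27278053e-06]), 'position': array([0.20688816, 0.50936995, 0.2159498 ]), 'eef_rot': array([ 1.91716598e-01,  9.81450193e-01, -4.97558784e-04, -1.29586649e-04]), 'force': array([-0.13330889,  0.11937851,  0.02369808]), 'moment': array([0.03202943, 0.01250409, 0.03192191]), 'grip_force': 0.0, 'gripper_width': 0.0941641451382697}
```

View pics/top0.png

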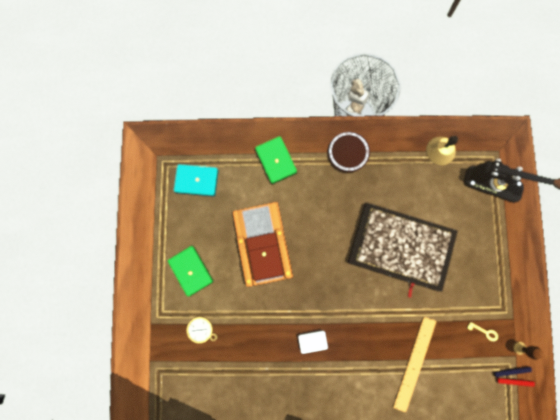

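View pics/scene0.png

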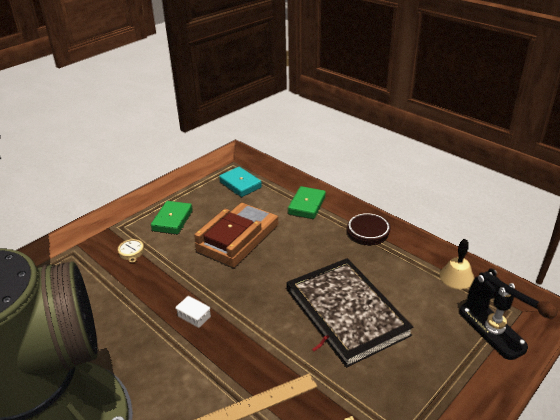

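The card case is the reddish-brown block between the orange rails, at top (263,256) and scene (230,230). The landing is the grey area at (257,220), and the lip is the robot-side end at about (268,284). The look-alikes are green at (276,160) and (190,270) and turquoise at (196,180); none of them is in the cradle or brown. The notebook is the mottled cover at (403,245). I'll confirm with one crop and measure.

```bash
cat > meas.py <<'E'
from h import *
z=np.load("pics/top0.npz"); im,d=z["im"],z["d"]; P=cloud("top",d)
hsv=cv2.cvtColor(im,cv2.COLOR_RGB2HSV)
def rect(mask,zp,name,win):
    m=np.zeros(mask.shape,np.uint8); r0,r1,c0,c1=win; m[r0:r1,c0:c1]=mask[r0:r1,c0:c1]
    m=cv2.morphologyEx(m,cv2.MORPH_OPEN,np.ones((3,3)))
    c=max(cv2.findContours(m,0,2)[0],key=cv2.contourArea)[:,0]
    w=onplane("top",c,zp); r=cv2.minAreaRect((w[:,:2]*1000).astype(np.float32))
    print(name,"c",np.round(r[0],1),"size",np.round(r[1],1),"ang",round(r[2],1),"z med",np.round(np.median(P[m>0][:,2]),4)); print(cv2.boxPoints(r).round(1).tolist())
    return m
Z=P[:,:,2]
win=(195,295,225,300)
H,S,V=[hsv[:,:,i].astype(int) for i in range(3)]
print("colours",hsv[262,255],hsv[250,242],hsv[220,257],hsv[275,215], Z[262,255],Z[250,242],Z[220,257],Z[275,215])
case=((H<8)|(H>172))&(S>150)&(V>50)
rect(case.astype(np.uint8),.052,"case",win)
rail=(H>=9)&(H<18)&(S>170)&(V>150)
rect((Z>.018).astype(np.uint8),.03,"cradle depth",win)
rect((rail|case|((S<60)&(V>90))).astype(np.uint8),.041,"cradle col",win)
rect(((S<60)&(V>90)).astype(np.uint8),.03,"landing",win)
rect((Z>.014).astype(np.uint8),.024,"book",(190,305,335,470))
for c in ((257,220),(262,270)): pass
crop=im[190:300,220:305]; cv2.imwrite("pics/crop0.png",cv2.resize(crop[:,:,::-1],None,fx=5,fy=5,interpolation=cv2.INTER_CUBIC))
E
python3 meas.py
```

```text
colours [  7 182 151] [ 18 168 243] [ 75   7 205] [ 19 122 150] 0.05330707697166792 0.050252974360705305 0.03097703048342071 0.0005121079762419045
case c [478.2 112.6] size [85.8 58.3] ang 11.0 z med 0.0522
[[430.5, 133.10000610351562], [441.6000061035156, 75.9000015258789], [525.9000244140625, 92.19999694824219], [514.7999877929688, 149.39999389648438]]
cradle depth c [506.8 119.8] size [164.9 100.8] ang 11.1 z med 0.0502
[[416.1000061035156, 153.39999389648438], [435.6000061035156, 54.400001525878906], [597.4000244140625, 86.30000305175781], [577.9000244140625, 185.1999969482422]]
cradle col c [478.7 113.5] size [86.9 59.1] ang 11.0 z med 0.0508
[[430.3999938964844, 134.1999969482422], [441.70001220703125, 76.30000305175781], [527.0, 92.80000305175781], [515.7999877929688, 150.8000030517578]]
landing c [553.2 129.4] size [57.7 56.1] ang 11.0 z med 0.0306
[[519.5, 151.39999389648438], [530.2999877929688, 96.4000015258789], [586.9000244140625, 107.4000015258789], [576.0999755859375, 162.39999389648438]]
book c [ 497.1 -180.7] size [211.  138.9] ang 71.7 z med 0.0248
[[398.0, -259.0], [529.7999877929688, -302.70001220703125], [596.2000122070312, -102.4000015258789], [464.3999938964844, -58.70000076293945]]
```

View pics/crop0.png

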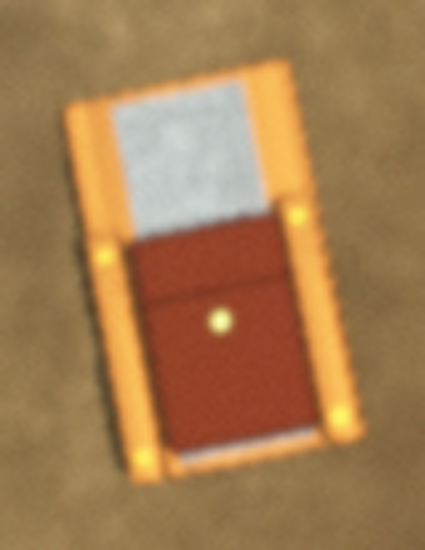

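Call:
drive_tool(angular=[[0,0,-0.1445],[0,0,-0.1445],[0,0,-0.1445],[0,0,-0.1445],[0,0,0],[0,0,0],[0,0,0],[0,0,0]], offset=[[0,0,0],[0,0,0],[0,0,0],[0,0,0],[-0.025,-0.04,0],[-0.025,-0.04,0],[-0.025,-0.04,0],[-0.025,-0.04,0]], claw=[1,1,1,1,1,1,1,1])

```text
time_s: 1.1
position: [0.3364, 0.3703, 0.2163]
eef_rot: [-0.096, 0.995, -0.0, -0.0]
force: [0.1, 0.7, -1.6]
gripper_width: 0.0171
grip_force: 0.0
```

Call:
drive_tool(angular=[[0,0,0],[0,0,0],[0,0,0],[0,0,0],[0,0,0],[0,0,0],[0,0,0],[0,0,0]], offset=[[-0.025,-0.04,0],[-0.025,-0.04,0],[-0.025,-0.04,0],[-0.025,-0.04,0],[-0.025,-0.04,0],[-0.025,-0.04,0],[-0.022,-0.04,0],[0,0,0]], claw=[1,1,1,1,1,1,1,1])

```text
time_s: 2.1
position: [0.559, 0.1274, 0.2156]
eef_rot: [-0.094, 0.996, -0.0, -0.001]
force: [0.1, 0.7, -0.8]
gripper_width: 0.0004
grip_force: 0.0
```

```bash
cat > st.py <<'E'
from h import *
from scipy.spatial.transform import Rotation as Ro
s=bot.observe(); p=s["position"]*1000; R=Ro.from_quat(s["eef_rot"]).as_matrix()
a=np.radians(11.05); L=np.array([425.8,104.0]); d=p[:2]-L; X=np.array([np.cos(a),np.sin(a)]); Y=np.array([-np.sin(a),np.cos(a)])
print("t",s["time_s"],"world",p.round(1),"cradle x,y",(d@X).round(1),(d@Y).round(1),"tool y ang",np.degrees(np.arctan2(R[1,1],R[0,1])).round(2),"z axis",R[:,2].round(4),"w",s["gripper_width"],"F",s["force"].round(2),"j",s["joints"].round(2))
E
python3 st.py
```

```text
t 2.1 world [559.  127.4 215.6] cradle x,y 135.2 -2.5 tool y ang 100.83 z axis [-1.1e-03 -4.0e-04 -1.0e+00] w 0.00038882633719977764 F [ 0.14  0.66 -0.76] j [ 0.16  0.35  1.45 -0.    1.34 -1.6 ]
```

Call:
drive_tool(angular=[[0,0,0],[0,0,0],[0,0,0],[0,0,0],[0,0,0],[0,0,0]], offset=[[0,0.002,0.04],[0,0,0.04],[0,0,0.04],[0,0,0.03],[0,0,0.02],[0,0,0]], claw=[1,1,1,1,1,1])

```text
time_s: 2.85
position: [0.5564, 0.1321, 0.0452]
eef_rot: [-0.096, 0.995, -0.0, -0.002]
force: [0.0, -0.2, 0.2]
gripper_width: 0.0008
grip_force: 0.0
```

```bash
python3 st.py
```

```text
t 2.85 world [556.4 132.1  45.2] cradle x,y 133.5 2.6 tool y ang 101.05 z axis [-3.e-03 -4.e-04 -1.e+00] w 0.0008372239539277348 F [ 0.03 -0.16  0.23] j [ 0.17  0.54  1.61  0.    0.99 -1.59]
```

Call:
drive_tool(angular=[[0,0,0],[0,0,0],[0,0,0],[0,0,0],[0,0,0],[0,0,0],[0,0,0],[0,0,0]], offset=[[0.01,-0.003,0],[0.01,0,0],[0.006,0,0],[0.006,0,0],[0.006,0,0],[0.006,0,0],[0.006,0,0],[0,0,0]], claw=[1,1,1,1,1,1,1,1])

```text
time_s: 3.85
position: [0.5087, 0.119, 0.0464]
eef_rot: [-0.096, 0.995, -0.0, -0.0]
force: [-0.3, 0.2, -0.4]
gripper_width: 0.0003
grip_force: 0.0
```

```bash
python3 st.py
```

```text
t 3.85 world [508.7 119.   46.4] cradle x,y 84.3 -1.1 tool y ang 101.01 z axis [-4.e-04 -1.e-04 -1.e+00] w 0.000286592036623671 F [-0.3   0.21 -0.35] j [ 0.16  0.45  1.75  0.    0.94 -1.6 ]
```

Call:
drive_tool(angular=[[0,0,0],[0,0,0],[0,0,0],[0,0,0],[0,0,0]], offset=[[0.004,0,0],[0.004,0,0],[0.003,0,0],[0.002,0,0],[0,0,0]], claw=[1,1,1,1,1])

```text
time_s: 4.47
position: [0.4962, 0.1166, 0.0464]
eef_rot: [-0.096, 0.995, 0.0, -0.0]
force: [-0.3, -0.5, -0.3]
gripper_width: 0.0005
grip_force: 0.0
```

```bash
python3 st.py
python3 - <<'E'
from h import *
im,d=snap("scene","scene1"); im2,_=snap("top","top1")
a=cv2.resize(im[170:290,160:310],None,fx=3,fy=3); b=cv2.resize(im2[180:310,210:320],None,fx=3,fy=3)
o=np.zeros((400,790,3),np.uint8); o[:360,:450]=a; o[:390,455:785]=b
cv2.imwrite("pics/v1.png",o[:,:,::-1])
E
```

```text
t 4.475 world [496.2 116.6  46.4] cradle x,y 71.5 -1.1 tool y ang 101.01 z axis [-2.e-04  0.e+00 -1.e+00] w 0.0004894480966556933 F [-0.33 -0.54 -0.29] j [ 0.16  0.43  1.79  0.    0.93 -1.6 ]
```

View pics/v1.png

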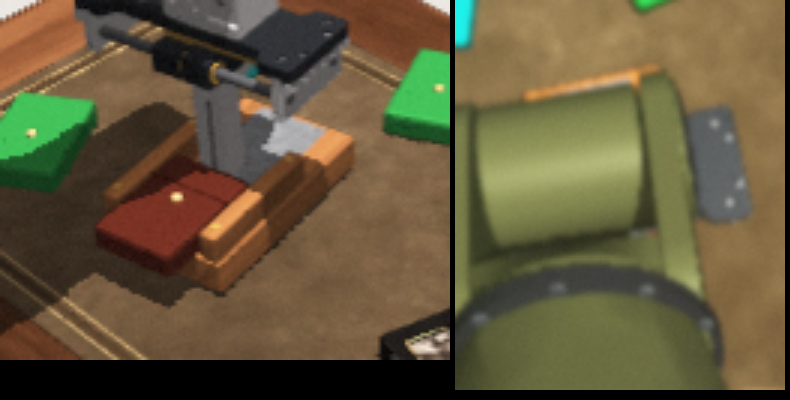

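The case sticks out past the lip, with its leather end at about (165,265) in the left crop, or scene (215,258); the look-alikes are untouched. I'll measure the overhang.

Run:
```python
from h import *
z=np.load("pics/scene1.npz"); im,d=z["im"],z["d"]; P=cloud("scene",d)
a=np.radians(11.05); L=np.array([.4258,.104]); X=np.array([np.cos(a),np.sin(a)]); Y=np.array([-np.sin(a),np.cos(a)])
H,S,V=cv2.split(cv2.cvtColor(im,cv2.COLOR_RGB2HSV)); m=((H<8)|(H>172))&(S>120)&(V>30); w=np.zeros_like(m); w[215:265,188:245]=1; m&=w
top=m&(P[:,:,2]>.047)&(P[:,:,2]<.058)
v,u=np.nonzero(top); W=onplane("scene",np.c_[u,v],.052)[:,:2]-L
x,y=W@X*1000,W@Y*1000
print(top.sum(),"x pct",np.percentile(x,[0,1,2,5,50,98,100]).round(1),"y",np.percentile(y,[0,2,98,100]).round(1))
f=x<-8; print("protruding y",np.percentile(y[f],[0,2,98,100]).round(1), "z",np.median(P[top][:,2]).round(4))
for pts,zz in(([(218.7,235.7)],.053),): 
    q=onplane("scene",pts,zz)[:,:2]-L; print("button",q@X*1000,q@Y*1000)
for n,pts in(("top",[(263.7,253.8)]),): 
    q=onplane(n,pts,.053)[:,:2]-L; print("button start",q@X*1000,q@Y*1000)
```

```text
889 x pct [-36.9 -34.9 -33.9 -31.3   6.3  53.6  57.4] y [-38.4 -35.5  25.   26.9]
protruding y [-38.4 -37.4  25.4  26.9] z 0.0511
button [17.32661664] [-3.90767606]
button start [58.00195388] [-1.18003394]
```

Call:
drive_tool(angular=[[0,0,0],[0,0,0],[0,0,0],[0,0,0],[0,0,0],[0,0,0],[0,0,0],[0,0,0]], offset=[[-0.008,0,0],[-0.002,0,0],[0,0,-0.03],[0,0,-0.04],[0,0,-0.03],[0.03,0,0],[0.04,0,0],[0.028,0,0]], claw=[1,1,1,1,0,-1,-1,-1])

```text
time_s: 5.58
position: [0.4087, 0.0996, 0.1464]
eef_rot: [-0.096, 0.995, 0.0, -0.0]
force: [-0.6, -0.2, 1.4]
gripper_width: 0.0374
grip_force: 0.0
```

Call:
drive_tool(angular=[[0,0,0],[0,0,0],[0,0,0],[0,0,0]], offset=[[0,0,0],[0,0,0],[0,0,0],[0,0,0]], claw=[-1,-1,-1,-1])

```text
time_s: 6.08
position: [0.4103, 0.0999, 0.1463]
eef_rot: [-0.096, 0.995, -0.0, -0.0]
force: [-0.4, 0.6, -0.5]
gripper_width: 0.0769
grip_force: 0.0
```

```bash
python3 st.py
python3 - <<'E'
from h import *
im,d=snap("scene","scene2")
cv2.imwrite("pics/v2.png",cv2.resize(im[100:290,130:330],None,fx=3,fy=3)[:,:,::-1])
E
```

```text
t 6.075 world [410.3  99.9 146.3] cradle x,y -16.0 -1.1 tool y ang 101.01 z axis [-4.e-04 -1.e-04 -1.e+00] w 0.07687822601350555 F [-0.35  0.59 -0.48] j [ 0.15  0.09  1.94  0.    1.11 -1.61]
```

View pics/v2.png

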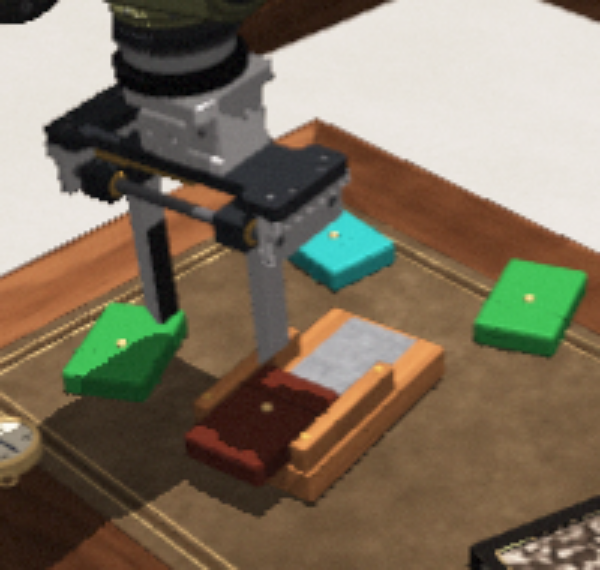

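The case sits with its front third past the lip and has stayed put; the fingers are opening above it (pads at about (165,310) and (270,350)) and are clear of the green look-alike. I'll descend.

Call:
drive_tool(angular=[[0,0,0],[0,0,0],[0,0,0],[0,0,0],[0,0,0],[0,0,0],[0,0,0]], offset=[[0,-0.0015,0.015],[0,0,0.02],[0,0,0.02],[0,0,0.02],[0,0,0.018],[0,0,0.01],[0,0,0]], claw=[-1,-1,-1,-1,-1,-1,-1])

```text
time_s: 7.0
position: [0.4099, 0.0982, 0.0428]
eef_rot: [-0.096, 0.995, -0.0, -0.001]
force: [1.0, 0.1, 0.4]
gripper_width: 0.0944
grip_force: 0.0
```

```bash
python3 st.py
```

```text
t 7.0 world [409.9  98.2  42.8] cradle x,y -16.7 -2.6 tool y ang 101.01 z axis [-1.4e-03 -2.0e-04 -1.0e+00] w 0.0943701548848643 F [0.96 0.12 0.36] j [ 0.15  0.27  2.03 -0.    0.85 -1.61]
```

Good; now close on it.

Call:
drive_tool(angular=[[0,0,0],[0,0,0],[0,0,0],[0,0,0],[0,0,0],[0,0,0],[0,0,0],[0,0,0]], offset=[[0,0,0],[0,0,0],[0,0,0],[0,0,0],[0,0,0],[0,0,0],[0,0,0],[0,0,0]], claw=[1,1,1,1,1,1,1,1])

```text
time_s: 8.0
position: [0.4104, 0.0983, 0.0436]
eef_rot: [-0.096, 0.995, 0.0, 0.0]
force: [-1.8, -0.0, 5.2]
gripper_width: 0.0636
grip_force: 30.0
```

```bash
python3 st.py
```

```text
t 8.0 world [410.4  98.3  43.6] cradle x,y -16.2 -2.6 tool y ang 101.01 z axis [ 3.e-04  1.e-04 -1.e+00] w 0.06355171766873827 F [-1.81 -0.05  5.24] j [ 0.15  0.27  2.03  0.    0.85 -1.61]
```

Call:
drive_tool(angular=[[0,0,0],[0,0,0],[0,0,0],[0,0,0],[0,0,0],[0,0,0],[0,0,0],[0,0,0]], offset=[[0,0,-0.004],[0,0,-0.01],[0,0,-0.015],[0,0,-0.02],[0,0,-0.02],[0,0,-0.02],[0,0,-0.01],[0,0,0]], claw=[1,1,1,1,1,1,1,1])

```text
time_s: 9.0
position: [0.4104, 0.0984, 0.1429]
eef_rot: [-0.096, 0.995, 0.0, 0.001]
force: [-0.5, -0.2, -1.2]
gripper_width: 0.0637
grip_force: 30.0
```

```bash
python3 st.py
python3 - <<'E'
from h import *
im,d=snap("scene","scene3")
cv2.imwrite("pics/v3.png",cv2.resize(im[100:290,130:330],None,fx=3,fy=3)[:,:,::-1])
E
```

```text
t 9.0 world [410.4  98.4 142.9] cradle x,y -16.2 -2.6 tool y ang 101.01 z axis [ 1.1e-03  2.0e-04 -1.0e+00] w 0.06373635024844326 F [-0.49 -0.2  -1.22] j [ 0.15  0.1   1.95  0.    1.1  -1.61]
```

View pics/v3.png

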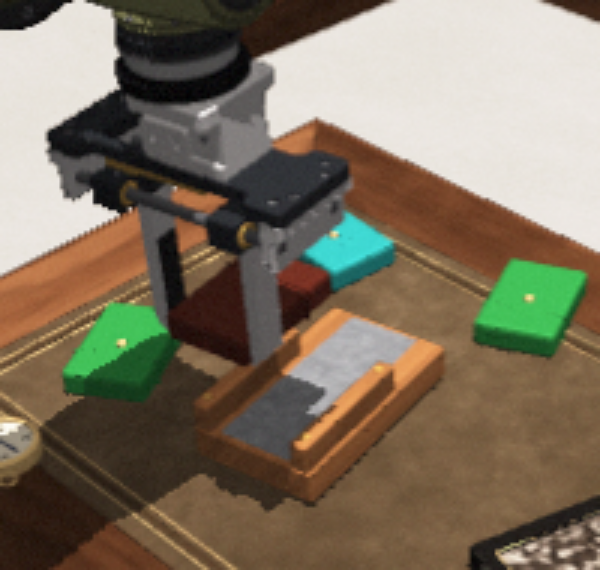

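The case is held level between the pads at about (250,310), and the cradle is empty. I'll move to the notebook.

Call:
drive_tool(angular=[[0,0,0],[0,0,0],[0,0,0],[0,0,0],[0,0,0],[0,0,0],[0,0,0],[0,0,0]], offset=[[-0.003,-0.015,0],[-0.006,-0.03,0],[-0.007,-0.04,0],[-0.008,-0.045,0],[-0.008,-0.045,0],[-0.007,-0.04,0],[-0.005,-0.03,0],[-0.003,-0.018,0]], claw=[1,1,1,1,1,1,1,1])

```text
time_s: 10.05
position: [0.5065, -0.1528, 0.1416]
eef_rot: [-0.095, 0.995, 0.0, -0.001]
force: [-0.1, 0.1, -0.8]
gripper_width: 0.0638
grip_force: 30.0
```

Call:
drive_tool(angular=[[0,0,0.08],[0,0,0.16],[0,0,0.16],[0,0,0.16],[0,0,0.16],[0,0,0.16],[0,0,0.16],[0,0,0.16]], offset=[[0,0,0],[0,0,0],[0,0,0],[0,0,0],[0,0,0],[0,0,0],[0,0,0],[0,0,0]], claw=[1,1,1,1,1,1,1,1])

```text
time_s: 11.05
position: [0.5064, -0.1509, 0.142]
eef_rot: [0.485, 0.875, -0.0, -0.0]
force: [0.4, 0.3, -0.4]
gripper_width: 0.0637
grip_force: 29.9
```

Call:
drive_tool(angular=[[0,0,0.16],[0,0,0.16],[0,0,0.16],[0,0,0.16],[0,0,0.16],[0,0,0.08],[0,0,0],[0,0,0]], offset=[[0,0,0],[0,0,0],[0,0,0],[0,0,0],[0,0,0],[0,0,0],[0,0,0],[0,0,0]], claw=[1,1,1,1,1,1,1,1])

```text
time_s: 12.05
position: [0.5066, -0.1509, 0.1423]
eef_rot: [0.809, 0.587, -0.0, -0.0]
force: [0.4, 0.2, -0.4]
gripper_width: 0.0637
grip_force: 30.0
```

```bash
python3 st.py
python3 - <<'E'
from h import *
im,d=snap("scene","scene4"); snap("top","top4")
cv2.imwrite("pics/v4.png",cv2.resize(im[130:380,230:470],None,fx=2.4,fy=2.4)[:,:,::-1])
s=bot.observe(); p=s["position"][:2]*1000
# remaining shift to target in tool axes (tool x at 71.7deg, y at -18.3)
T=np.array([497.1,-180.7])+31*np.array([np.cos(np.radians(71.7)),np.sin(np.radians(71.7))])-p
a=np.radians(71.7); print("tool x,y shift",T@[np.cos(a),np.sin(a)],T@[np.sin(a),-np.cos(a)])
E
```

```text
t 12.05 world [ 506.6 -150.9  142.3] cradle x,y 30.4 -265.6 tool y ang -18.05 z axis [-2.e-04  1.e-04 -1.e+00] w 0.06365417026305051 F [ 0.4   0.17 -0.43] j [-0.36  0.33  1.67  0.    1.15 -0.04]
tool x,y shift -0.32613983434555033 0.3689591926187696
```

View pics/v4.png

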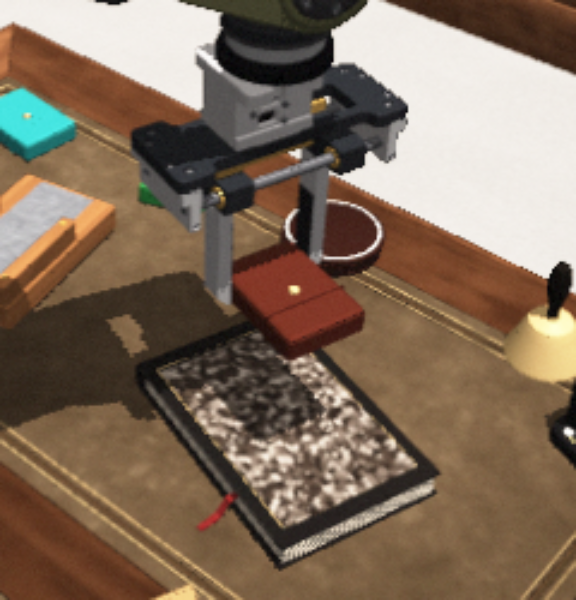

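The case is held level, in line with the notebook and over its cover (case at about (297,300), cover middle at about (290,430)). I'll lower it.

Call:
drive_tool(angular=[[0,0,0],[0,0,0],[0,0,0],[0,0,0],[0,0,0],[0,0,0],[0,0,0],[0,0,0]], offset=[[0,0,0.01],[0,0,0.02],[0,0,0.02],[0,0,0.02],[0,0,0.015],[0,0,0.01],[0,0,0.005],[0,0,0]], claw=[1,1,1,1,1,1,1,1])

```text
time_s: 13.15
position: [0.5067, -0.1509, 0.0425]
eef_rot: [0.81, 0.587, 0.0, -0.0]
force: [0.2, -0.4, -0.4]
gripper_width: 0.0636
grip_force: 30.0
```

Call:
drive_tool(angular=[[0,0,0],[0,0,0],[0,0,0]], offset=[[0,0,0.002],[0,0,0.001],[0,0,0]], claw=[1,1,1])

```text
time_s: 13.52
position: [0.5067, -0.1509, 0.0395]
eef_rot: [0.81, 0.587, 0.0, 0.0]
force: [-0.2, 0.1, -0.2]
gripper_width: 0.0638
grip_force: 30.0
```

Call:
drive_tool(angular=[[0,0,0],[0,0,0],[0,0,0]], offset=[[0,0,0.001],[0,0,0.0005],[0,0,0]], claw=[1,1,1])

```text
time_s: 13.9
position: [0.5066, -0.1508, 0.0379]
eef_rot: [0.81, 0.587, -0.0, -0.0]
force: [0.3, -0.7, -0.3]
gripper_width: 0.0637
grip_force: 30.0
```

Call:
drive_tool(angular=[[0,0,0],[0,0,0]], offset=[[0,0,0.0005],[0,0,0]], claw=[1,1])

```text
time_s: 14.15
position: [0.5067, -0.1509, 0.0377]
eef_rot: [0.81, 0.587, 0.0, 0.0]
force: [-2.2, 0.4, 5.3]
gripper_width: 0.0638
grip_force: 30.0
```

Contact at 5 N. I'll release and retreat upward.

Call:
drive_tool(angular=[[0,0,0],[0,0,0],[0,0,0],[0,0,0],[0,0,0],[0,0,0],[0,0,0],[0,0,0]], offset=[[0,0,0],[0,0,0],[0,0,0],[0,0,0],[0,0,0],[0,0,-0.01],[0,0,-0.02],[0,0,-0.03]], claw=[-0.8,-0.9,-1,-1,-1,-1,-1,-1])

```text
time_s: 15.15
position: [0.5064, -0.1508, 0.0983]
eef_rot: [0.81, 0.587, -0.0, -0.0]
force: [-0.3, 0.1, 0.0]
gripper_width: 0.0941
grip_force: 0.0
```

Call:
drive_tool(angular=[[0,0,0],[0,0,0],[0,0,0],[0,0,0],[0,0,0],[0,0,0],[0,0,0],[0,0,0]], offset=[[0,0,-0.04],[0,0,-0.04],[0.05,0,-0.02],[0.05,0,0],[0.05,0,0],[0.05,0,0],[0.05,0,0],[0,0,0]], claw=[-1,-1,-1,-1,-1,-1,-1,-1])

```text
time_s: 16.15
position: [0.5848, 0.0894, 0.1978]
eef_rot: [0.809, 0.588, 0.0, -0.0]
force: [0.0, -0.3, -0.1]
gripper_width: 0.0939
grip_force: 0.0
```

```bash
python3 st.py
python3 - <<'E'
from h import *
im,d=snap("scene","scene5"); im2,d2=snap("top","top5")
o=np.zeros((500,800,3),np.uint8); o[:420,:400]=cv2.resize(im[200:410,250:450],None,fx=2,fy=2); o[:420,405:795]=cv2.resize(im2[170:310,340:470],None,fx=3,fy=3)
cv2.imwrite("pics/v5.png",o[:,:,::-1])
P=cloud("top",d2); Z=P[:,:,2]
def rect(m,zp):
    m=cv2.morphologyEx(m.astype(np.uint8),cv2.MORPH_OPEN,np.ones((3,3))); m[:190]=0;m[305:]=0;m[:,:335]=0;m[:,470:]=0
    c=max(cv2.findContours(m,0,2)[0],key=cv2.contourArea)[:,0]
    print(cv2.minAreaRect((onplane("top",c,zp)[:,:2]*1000).astype(np.float32)),np.percentile(Z[m>0],[5,50,95]).round(4))
rect((Z>.036)&(Z<.06),.046); rect((Z>.014)&(Z<.06),.024)
E
```

```text
t 16.15 world [584.8  89.4 197.8] cradle x,y 153.2 -44.8 tool y ang -17.96 z axis [ 3.e-04  2.e-04 -1.e+00] w 0.09386927539782874 F [ 0.02 -0.28 -0.07] j [0.09 0.41 1.42 0.   1.31 0.4 ]
((497.4036865234375, -178.5794677734375), (92.96292877197266, 64.8952865600586), 72.73571014404297) [0.0429 0.0461 0.0486]
((496.1282043457031, -180.43304443359375), (210.8348846435547, 140.8636016845703), 71.67271423339844) [0.0219 0.0252 0.0472]
```

View pics/v5.png

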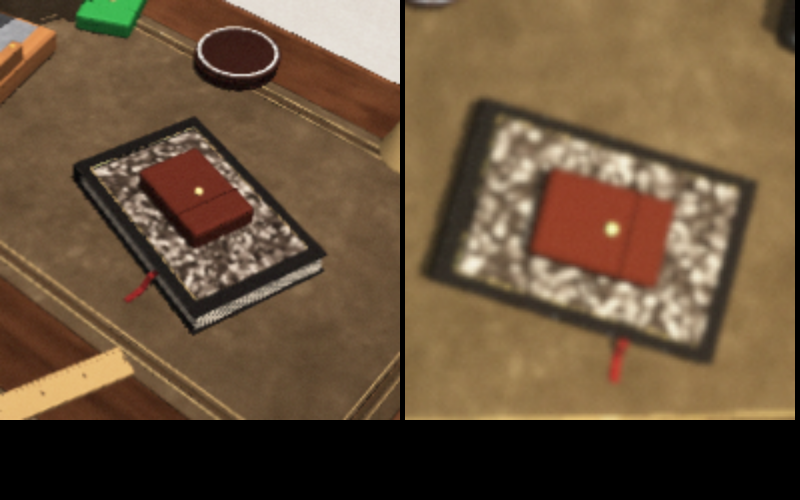

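The case lies flat in the middle of the cover (right crop, about (603,228)), about 2 mm off centre, and the arm is clear.

```bash
python3 -c "
from bench import bot
print(bot.finish_job())"
```

```text
the job is handed in; nothing more can be done
None
```

The card case was pushed about a third out over the lip, pinched, lifted off and laid flat on the notebook's cover, about 2 mm from its middle; I handed the job in at about 16 s with the arm clear.

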